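# Rinse the amber bottle: hold it down on the sprung-ring rinser

### The job

Take the round-shouldered amber glass bottle out of the draining rack, carry it neck-down to the bottle rinser, and press it smoothly, without ramming it, upright into the middle of the sprung ring until its shoulder sits in the ring and the ring is pushed down to its stop or nearly so, which is what opens the water jet. Finish while still gripping the bottle and holding the ring down: do not let go or let it spring back. Leave the clear PET bottle, the egg cup and the clamped cans standing where they are.

Things in the scene. Friction and masses are not known exactly. Their poses are not given: they have to be found in the camera images.
- bottle: Empty amber glass bottle to rinse, 136 mm long, standing NECK DOWN in a rack hole. Origin: centre of its mouth (lowest point, 18 mm above the shelf in the rack); z points up to its base. From the mouth: neck finish 26 mm across, bead 30 mm across at 20.5-24.5 mm, neck 25 mm to 32 mm, round shoulder 32-56 mm, straight body 56 mm in diameter 56-131 mm, base at 136 mm. 0.12 to 0.24 kg.
- rack: White draining rack, 110 mm (its x) by 250 mm (its y), deck top 55 mm above the shelf; fixed. Origin under its centre. Two 42 mm round holes, at y = +60 and -60 mm along its long axis, hold one bottle each, neck down, resting on its shoulder.
- pet: Bystander: clear PET bottle, neck down in the rack's other hole, 170 mm long, body 60 mm in diameter, taller than the glass bottle (top about 183 mm above the shelf, against about 154 mm). Origin at the centre of its mouth, z towards its base. About 30 g.
- rinser: Bottle rinser, fixed to the shelf: round steel basin 168 mm in diameter, 28 mm high, with a short brass jet nozzle in the centre (27 mm high) and three upright guide posts 50 mm from the centre. Origin under its centre, z up; the sprung ring is coaxial with it. Hose and drain stubs leave on its +x side.
- ring_top (a point): Centre of the top of the sprung ring, a rubber-covered round bar ring (opening 40 mm, 56 mm outside, bar 8 mm) carried level on three sleeves above the basin; 89 mm above the shelf when up, moves down with the ring. The bottle's neck goes down through it; with the shoulder resting on the ring the mouth is about 37 mm below this point.
- ring (a joint): Travel of the sprung ring in m: 0 up, 0.015 fully down on its stop. Its spring needs about 6 N to start moving and 12 N (the weight of the bottle included) at the stop, so the empty bottle alone does not push it down. The jet is properly open from 0.010 on.
- eggcup: Bystander: white ceramic egg cup with a few crown caps in it, 62 mm high, 51 mm across; origin under its centre.
- cans: Bystander: stack of five flattened aluminium cans (about 112 by 86 mm, 55 mm high) held in a blue bar clamp, 150 mm high over the bar; origin under the middle of the stack.
Mind the look-alikes: they are no part of the job. What is meant by the bottle is not purple, and is the smaller of those in its own colour.

How it is judged:
On the way, in this order (a step that is already met when the one before it is completed fails the run):
1. the bottle is lifted clear of the rack, neck down (height (world z) of bottle above 0.075 m and angle between bottle's own z axis and vertical below 0.5 rad), for 0.1 s.
2. the bottle's shoulder sits in the ring and the ring is pressed down at least 10 mm (value of joint ring above 0.01 m and horizontal distance between bottle and ring_top below 0.007 m and contact force between bottle and rinser above 5 N), for 0.3 s.
At the end, for the whole second after the job is handed in: The gripper is still holding the bottle, neck down and upright within 8 degrees, its shoulder seated in the ring with the mouth within 7 mm of the ring's axis, and the ring is held still at least 10 mm of its 15 mm down by a push of more than 5 N (all of step 2 and z of bottle in the frame of ring_top between -0.045 and -0.031 m and angle between bottle's own z axis and vertical below 0.14 rad and contact force between the fingers and bottle above 3 N and linear speed of bottle below 0.03 m/s); the arm keeps its last pose, push and grip.
It fails at once if the glass bottle is rammed against the rinser (over 60 N) (contact force between bottle and rinser above 60 N).
It fails at once if the PET bottle is moved more than 30 mm or tipped more than 20 degrees (distance of pet from where it was at the start of the episode above 0.03 m or angle between pet's own z axis and vertical above 0.35 rad).
It fails at once if the egg cup is moved more than 30 mm or tipped more than 20 degrees (distance of eggcup from where it was at the start of the episode above 0.03 m or angle between eggcup's own z axis and vertical above 0.35 rad).
It fails at once if the clamped cans are moved more than 30 mm or tipped more than 20 degrees (distance of cans from where it was at the start of the episode above 0.03 m or angle between cans's own z axis and vertical above 0.35 rad).
It also fails if it takes over 42 s, if anything falls off the work surface, if the arm or the gripper's body presses on something with over 40 N, if the wrist force passes 120 N, or if a joint passes its speed limit or range.

### The arm

A 7-joint arm with a two-finger parallel gripper is mounted at the origin on the work surface. World frame = base frame: x ahead of the robot, y to its left, z up, the work surface at z = 0. Lengths are in m, angles in rad, forces in N, time in s.
With the tool pointing down it reaches from about 0.425 to 0.95 m from the base axis. Payload 4.7 kg.
Tool frame: the origin (TCP) lies between the finger pads; the fingertips stand 25 mm ahead of it and the grasp point (between the pads) lies 6 mm ahead of it; z points along the fingers, y is the line along which they close (so a half turn about z gives the same grasp; the last joint's range is limited). The gripper opens to 85 mm and grips with 20 to 120 N. Pads are 22 mm wide; open, the fingers measure 114 mm over their backs; the gripper's body (76 mm by 85 mm) begins 54 mm behind the grasp point. The pads swing forward as they close: fully open they stand 13 mm farther back than shut.
Start: joints at [1.082, 0.469, -0.049, 1.532, 0.024, 1.141, -0.082], TCP at [0.3, -0.605, 0.256] pointing down, gripper open.
Joint ranges: [-2.59, 2.59], [-0.33, 1.99], [-1.39, 1.29], [0.1, 2.45], [-1.04, 4.18], [0.21, 1.99], [-2.66, 2.66]. Speed limits (rad/s): [2.57, 2.57, 3.14, 3.14, 3.14, 3.14, 3.14].

### API

Orientations are given as a 3x3 rotation matrix whose columns are the frame's x, y, z axes.
In Python, from rig import * gives the robot as it stands. Calls block until the motion is done:
- movep(position, orientation): joint-space move of the TCP to a pose.
- move_l(position, attitude=None, feed=0.15, until_force=None): straight line of the TCP; attitude=None keeps the orientation; feed is the mean speed in m/s. With until_force (N) it stops when the force on the tool has changed by that much, and returns True; else False.
- move_joints(angles): joint-space move.
- command_gripper(opening, newtons=None): finger opening in m; newtons is the grip in N (None keeps the last); returns when the fingers have stopped.
- sleep(seconds).
- inverse_kinematics(position, orientation): joint angles nearest the present ones, or None.
- sense(): the state.
- camera(name): name is "scene" or "top" or "wrist"; returns (picture, depth): 400x640x3 uint8, red, green, blue; 400x640 float32, m along the optical axis (not along the pixel's ray), 0 where there is no reading.
- camera_params(name): a dict with "K" (3x3 intrinsics, pixels), "position" and "rotation" of the camera in the world; the wrist camera has in their place "tool_from_camera" (4x4, takes a point from camera to tool coordinates, whose origin is the TCP and whose axes are the flange's). Camera axes: x right, y down, z forward; pixel columns grow to the right and rows downward; lengths in m; the calibration is good to about 2 mm. A picture is of the moment at which its call begins: read the wrist's pose just before it. camera_params takes no time and is no camera call.
A pose or a line that the arm cannot do raises Unreachable and nothing moves.
- finish_job(): hands the job in; it is judged then, once.
The state is a dict: "time_s": time; "joint_pos": joint angles; "qd": joint speeds; "joint_efforts": joint torques, N m; "position": TCP position; "tcp_rot": TCP orientation; "wrist_force": force on the tool from outside, world axes, zero at the start; "ft_torque": the same for the moment, N m; "finger_gap": finger opening in m; "gripper_force": force on a finger pad.
Only numpy, scipy, OpenCV 4.12 (cv2) and the standard library are available. Lean on these libraries where they do the work, as an engineer would, in place of code of your own. Each camera call takes 0.05 s, during which the arm holds its last target. There are 200 camera calls.

## Working session

There is one attempt and no reset: what is moved stays moved. The work goes in short steps, each a Python script; the robot and the scene stay as the last script left them, time stands still between calls to the robot, and variables do not carry over. Pictures are saved under pics/ and viewed, at most 10 in all, crops included, and the job is handed in when it is done.

```bash
mkdir -p pics; python3 - <<'E'
from rig import *
import cv2,numpy as np
for n in("scene","top"):
    p,d=camera(n); cv2.imwrite(f"pics/{n}1.png",p[:,:,::-1]); np.savez(f"{n}1.npz",p=p,d=d); print(n,camera_params(n))
print(sense())
E
```

```text
scene {'K': array([[387.36892346,   0.        , 316.50702653],
       [  0.        , 387.36892346, 196.75472833],
       [  0.        ,   0.        ,   1.        ]]), 'position': array([ 1.22997806, -0.47588012,  0.63728041]), 'rotation': array([[ 0.57991709,  0.47595947, -0.66117982],
       [ 0.81450763, -0.32226161,  0.48241556],
       [ 0.01653738, -0.81829703, -0.57455764]])}
top {'K': array([[487.8738276 ,   0.        , 316.68529978],
       [  0.        , 487.8738276 , 201.7987304 ],
       [  0.        ,   0.        ,   1.        ]]), 'position': array([ 0.37711451, -0.01937672,  1.18422474]), 'rotation': array([[-1.78087403e-02, -9.84618110e-01,  1.73810318e-01],
       [-9.99838339e-01,  1.79684902e-02, -6.54509182e-04],
       [-2.47866742e-03, -1.73793876e-01, -9.84778932e-01]])}
{'time_s': 0.1, 'joint_pos': array([ 1.082081  ,  0.46936816, -0.0485988 ,  1.53359978,  0.02407545,
        1.14099171, -0.08230645]), 'qd': array([ 0.00057751, -0.00021986, -0.00090109, -0.00033236,  0.00044703,
       -0.00118073, -0.00057568]), 'joint_efforts': array([ 5.06711312e-04, -5.11513782e+01, -4.71149536e-02, -2.38391733e+01,
        1.07383635e-02,  4.36841394e-03, -1.74379039e-05]), 'position': array([ 0.29935614, -0.60443993,  0.25535064]), 'tcp_rot': array([[ 8.96127217e-01,  4.43796495e-01, -8.25576570e-04],
       [ 4.43797261e-01, -8.96125826e-01,  1.57992947e-03],
       [-3.86533254e-05, -1.78220642e-03, -9.99998411e-01]]), 'wrist_force': array([-0.30152354,  0.17791924, -0.40099563]), 'ft_torque': array([-0.01523836, -0.00575099, -0.00305106]), 'gripper_force': 0.0, 'finger_gap': 0.08516837519977206}
```

View pics/scene1.png

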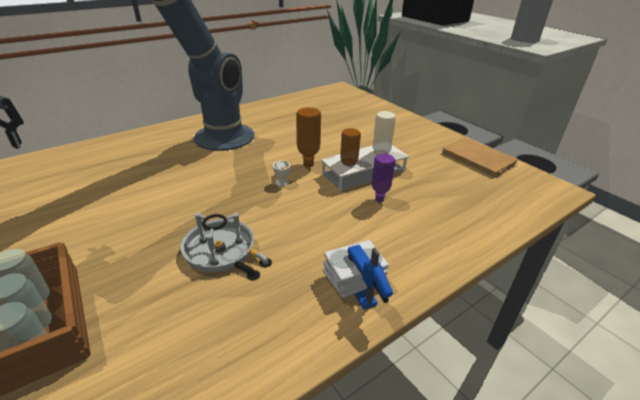

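View pics/top1.png

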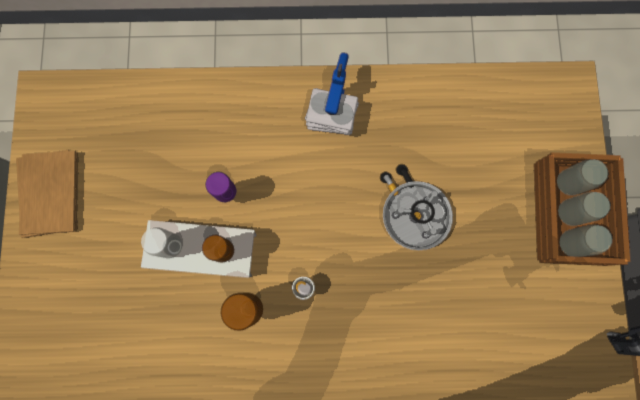

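The scene view shows the small amber bottle in the rack at (350,147) with the PET bottle at (384,130). A taller amber decoy is at (308,137), a purple one at (382,177), and the egg cup at (281,173). The rinser ring is at (215,221). In the top view the bottle base is near (217,247), the ring near (423,211), the PET at (155,242) and the big amber bottle at (239,311).

```bash
cat > h.py <<'E'
import numpy as np,cv2
from rig import *
def cloud(d,K,R,t):
    v,u=np.mgrid[:400,:640]; c=np.stack([(u-K[0,2])/K[0,0]*d,(v-K[1,2])/K[1,1]*d,d],-1)
    return c@R.T+t
def circ(xy):
    A=np.c_[2*xy,np.ones(len(xy))]; s=np.linalg.lstsq(A,(xy**2).sum(1),rcond=None)[0]
    return s[0],s[1],np.sqrt(s[2]+s[0]**2+s[1]**2)
def ray(uv,z,c):
    w=c['rotation']@np.linalg.inv(c['K'])@[uv[0],uv[1],1]; return c['position']+w*(z-c['position'][2])/w[2]
E
python3 - <<'E'
from h import *
for n in("top","scene"):
    f=np.load(n+"1.npz");c=camera_params(n);P=cloud(f['d'],c['K'],c['rotation'],c['position'])
    p=f['p'];hsv=cv2.cvtColor(p,cv2.COLOR_RGB2HSV);z=P[...,2]
    am=((hsv[...,0]<16)&(hsv[...,1]>190)&(hsv[...,2]<190)&(z>.04)&(f['d']>0)).astype(np.uint8)
    k,L,S,C=cv2.connectedComponentsWithStats(am)
    for i in range(1,k):
        if S[i,4]>60:
            q=P[L==i]; print(n,"amber",S[i],C[i].round(1),q.min(0).round(3),q.max(0).round(3))
            zt=np.percentile(q[:,2],95) ; t=q[q[:,2]>zt-.006]; print("  top",zt.round(4),len(t),t.mean(0).round(4),((t.min(0)+t.max(0))/2).round(4),np.ptp(t,0).round(3))
    v,u=np.mgrid[:400,:640]
    box=(u>380)&(u<460)&(v>170)&(v<255) if n=="top" else (u>170)&(u<262)&(v>200)&(v<280)
    g=p.max(2).astype(int)
    r=box&(g<75)&(z>.07)&(z<.1); q=P[r]
    print(n,"ring",r.sum(),u[r].min(),u[r].max(),v[r].min(),v[r].max(),q.mean(0).round(4),((q.min(0)+q.max(0))/2).round(4),np.ptp(q,0).round(3))
    b=box&(z>.022)&(z<.033);q=P[b];h=cv2.convexHull(q[:,:2].astype(np.float32))[:,0]; print("rim",b.sum(),circ(h))
    m=(z>.10)&(z<.14)&box; print("post tops?",m.sum(), z[box].max())
    # other objects
    o=((z>.03)&(z<.25)&(P[...,0]<.95)&(P[...,0]>.2)&(abs(P[...,1])<.7)&(f['d']>0)).astype(np.uint8)
    k,L,S,C=cv2.connectedComponentsWithStats(o)
    for i in range(1,k):
        if S[i,4]>80: q=P[L==i]; print(n,"obj",C[i].round(),q.min(0).round(3),q.max(0).round(3))
E
```

```text
top amber [203 236  29  23 413] [216.5 247.4] [0.443 0.17  0.09 ] [0.49  0.222 0.16 ]
  top 0.1565 349 [0.4664 0.1961 0.1537] [0.4661 0.1968 0.1553] [0.047 0.051 0.01 ]
top amber [222 294  39  36 836] [239.5 311.4] [0.299 0.104 0.118] [0.368 0.174 0.187]
  top 0.1846 732 [0.3336 0.141  0.1817] [0.3334 0.1401 0.1827] [0.069 0.069 0.008]
top ring 183 411 434 200 223 [ 0.5443 -0.2599  0.0877] [ 0.5442 -0.26    0.0872] [0.053 0.053 0.012]
rim 614 (np.float64(0.5521406196017676), np.float64(-0.257507772953118), np.float64(0.08642299032896403))
post tops? 0 1.18422473885557
top obj [333. 103.] [ 0.745 -0.125  0.03 ] [0.932 0.005 0.153]
top obj [575. 208.] [ 0.419 -0.7    0.03 ] [ 0.68  -0.544  0.124]
top obj [220. 186.] [0.58  0.17  0.053] [0.633 0.226 0.142]
top obj [422. 212.] [ 0.493 -0.294  0.032] [ 0.592 -0.204  0.093]
top obj [197. 248.] [0.407 0.129 0.032] [0.54  0.387 0.189]
top obj [303. 287.] [ 0.355 -0.008  0.03 ] [0.404 0.04  0.069]
top obj [241. 310.] [0.297 0.104 0.068] [0.372 0.178 0.187]
scene amber [298 109  22   8 128] [308.4 112.3] [0.31  0.109 0.18 ] [0.37  0.167 0.187]
[... 186 characters left out ...]
7 [0.4716 0.1932 0.156 ] [0.4718 0.1938 0.1561] [0.047 0.041 0.005]
scene ring 172 198 237 215 243 [ 0.552  -0.2636  0.0877] [ 0.549  -0.252   0.0827] [0.092 0.083 0.022]
rim 641 (np.float64(0.5542557959531306), np.float64(-0.25714358538563314), np.float64(0.08768929737198419))
post tops? 0 0.6372804139348005
scene obj [308. 131.] [0.296 0.102 0.031] [0.376 0.175 0.187]
scene obj [369. 154.] [0.404 0.127 0.03 ] [0.638 0.385 0.188]
scene obj [281. 168.] [ 0.354 -0.012  0.03 ] [0.407 0.039 0.07 ]
scene obj [215. 227.] [ 0.465 -0.297  0.03 ] [ 0.595 -0.188  0.094]
scene obj [359. 269.] [ 0.751 -0.126  0.03 ] [0.932 0.001 0.153]
scene obj [ 35. 310.] [ 0.422 -0.682  0.03 ] [ 0.682 -0.546  0.122]
```

```bash
python3 - <<'E'
from h import *
R=np.array([[0,1,0],[1,0,0],[0,0,-1.]])
print(camera_params("wrist"))
for n,x,y,z in(("ring",.5445,-.26,.30),("bot",.467,.196,.33)):
    try: movep([x,y,z],R)
    except Unreachable as e: print("unreach",e); break
    sleep(.3); s=sense(); p,d=camera("wrist"); print(n,s['time_s'],s['position'],s['joint_pos'].round(2),s['wrist_force'])
    np.savez(f"w_{n}.npz",p=p,d=d,pos=s['position'],rot=s['tcp_rot']); cv2.imwrite(f"pics/w_{n}.png",p[:,:,::-1])
a=np.hstack([cv2.resize(cv2.imread(f"pics/w_{n}.png"),(400,250)) for n in("ring","bot")]);cv2.imwrite("pics/w_both.png",a)
E
```

```text
{'K': array([[355.14069478,   0.        , 318.9835227 ],
       [  0.        , 355.14069478, 205.58516651],
       [  0.        ,   0.        ,   1.        ]]), 'tool_from_camera': array([[ 9.22222248e-04, -9.62368743e-01, -2.71745381e-01,
         6.96258758e-02],
       [ 9.99999416e-01,  1.04071745e-03, -2.91935924e-04,
         1.86045027e-03],
       [ 5.63760170e-04, -2.71744953e-01,  9.62369141e-01,
        -1.18218872e-01],
       [ 0.00000000e+00,  0.00000000e+00,  0.00000000e+00,
         1.00000000e+00]])}
ring 1.9667 [ 0.5442272  -0.2606977   0.29986103] [ 0.69  0.35 -0.41  1.64  0.15  1.19  0.24] [-0.48094163 -0.64626068 -0.33273892]
bot 4.0083 [0.46728978 0.19551989 0.32991663] [ 0.2   0.21 -0.78  1.79  0.16  1.21 -0.63] [ 0.10509056 -0.01810689  0.04160608]
```

View pics/w_both.png

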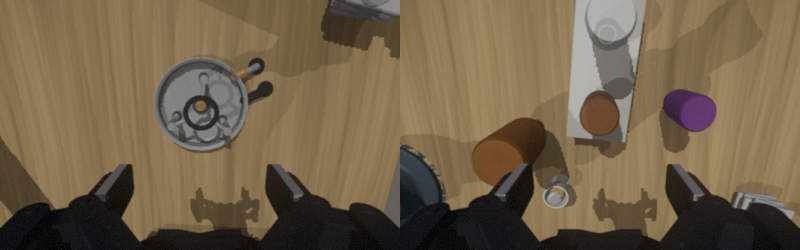

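The wrist pictures show the ring (left half, about (201,110)) as a dark circle around the brass nozzle. On the right half, the bottle base is at (600,112), clear of the PET bottle, with free space on both finger sides.

```bash
python3 - <<'E'
from h import *
c=camera_params("wrist");T=c['tool_from_camera'];K=c['K']
for n in("ring","bot"):
    f=np.load(f"w_{n}.npz");Rw=f['rot']@T[:3,:3];t=f['rot']@T[:3,3]+f['pos']
    P=cloud(f['d'],K,Rw,t);p=f['p'];z=P[...,2];cc=dict(K=K,rotation=Rw,position=t)
    v,u=np.mgrid[:400,:640]
    if n=="ring":
        m=(p.max(2)<75)&(u>280)&(u<370)&(v>140)&(v<215)&(z>.07)&(z<.1)
        q=P[m];print(m.sum(),q.mean(0),(q.min(0)+q.max(0))/2,np.ptp(q,0))
        cn=max(cv2.findContours(m.astype(np.uint8),0,1)[0],key=len);e=cv2.fitEllipse(cn);print(e,ray(e[0],.085,cc))
        b=(z>.022)&(z<.033)&(abs(P[...,0]-.55)<.1)&(abs(P[...,1]+.26)<.1);print("rim",circ(cv2.convexHull(P[b][:,:2].astype(np.float32))[:,0]))
    else:
        hsv=cv2.cvtColor(p,cv2.COLOR_RGB2HSV)
        m=(hsv[...,0]<16)&(hsv[...,1]>150)&(abs(P[...,0]-.467)<.05)&(abs(P[...,1]-.196)<.05)&(z>.146)&(z<.17)
        q=P[m];print(m.sum(),q.mean(0),(q.min(0)+q.max(0))/2,np.ptp(q,0))
        cn=max(cv2.findContours(m.astype(np.uint8),0,1)[0],key=len);e=cv2.fitEllipse(cn);print(e,ray(e[0],.153,cc))
f=np.load("top1.npz");c=camera_params("top");p=f['p'];P=cloud(f['d'],c['K'],c['rotation'],c['position'])
m=(p.max(2)<75)&(P[...,2]>.07)&(P[...,2]<.1)&(abs(P[...,0]-.545)<.04)&(abs(P[...,1]+.26)<.04)
e=cv2.fitEllipse(max(cv2.findContours(m.astype(np.uint8),0,1)[0],key=len));print("top ring",e,ray(e[0],.085,c))
E
```

```text
1166 [ 0.54820861 -0.26067908  0.08887434] [ 0.54808894 -0.26193181  0.08820368] [0.05409804 0.05312571 0.00702013]
((321.4063415527344, 180.03091430664062), (55.145633697509766, 56.35023880004883), 83.46932983398438) [ 0.54796471 -0.26166647  0.085     ]
rim (np.float64(0.5511147388944158), np.float64(-0.2597419080982855), np.float64(0.08513851970966466))
1180 [0.47325662 0.19096309 0.15468976] [0.46958247 0.19683614 0.15454881] [0.04920679 0.05039765 0.00547403]
((325.3332214355469, 196.0652618408203), (31.831716537475586, 54.534637451171875), 64.4485855102539) [0.47419695 0.18836125 0.153     ]
top ring ((422.2917175292969, 211.2830810546875), (22.56636619567871, 22.801250457763672), 84.5575180053711) [ 0.54478898 -0.26033905  0.085     ]
```

```bash
python3 - <<'E'
from h import *
R=np.array([[0,1,0],[1,0,0],[0,0,-1.]])
move_l([.468,.1967,.20],R,feed=.15)
print(move_l([.468,.1967,.124],feed=.08,until_force=12))
command_gripper(.045,70); s=sense(); print(s['time_s'],s['position'],s['finger_gap'],s['gripper_force'],s['wrist_force'])
print(move_l([.468,.1967,.24],feed=.1)); sleep(.2)
s=sense(); print(s['time_s'],s['position'],s['finger_gap'],s['gripper_force'],s['wrist_force'])
move_l([.5465,-.2615,.265],feed=.2); sleep(.3)
s=sense(); print(s['time_s'],s['position'],s['finger_gap'],s['wrist_force'])
for n in("scene","top"):
    p,d=camera(n); np.savez(f"{n}2.npz",p=p,d=d); cv2.imwrite(f"pics/{n}2.png",p[:,:,::-1])
a=cv2.imread("pics/scene2.png")[110:290,140:300]; cv2.imwrite("pics/c2.png",cv2.resize(a,None,fx=3,fy=3))
E
```

```text
False
6.5667 [0.46801435 0.19684408 0.1245734 ] 0.05497708285244601 72.72008853148037 [-2.36713379 -0.62005995  6.09312674]
False
8.075 [0.46779662 0.19662283 0.23951193] 0.05447030245122329 73.6732432844201 [-0.58443972  0.04539735 -0.57093787]
10.85 [ 0.54649521 -0.26131731  0.26503504] 0.05442871987285063 [ 0.05213017  0.33607579 -1.77460731]
```

View pics/c2.png

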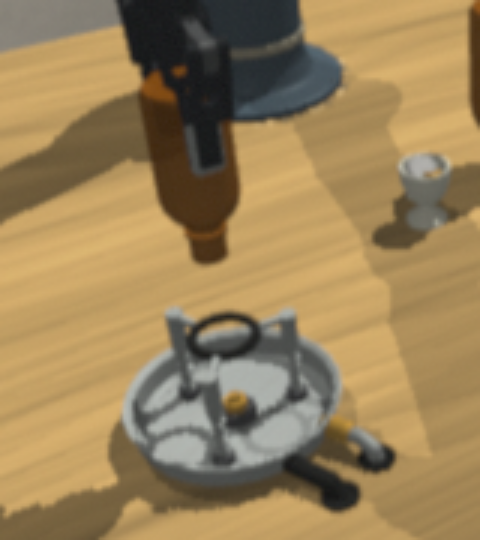

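The bottle hangs in the gripper above the rinser: mouth at about (209,193) full-frame, ring at (215,222). Next I check tilt and alignment numerically.

```bash
python3 - <<'E'
from h import *
c=camera_params("scene");f=np.load("scene2.npz");p=f['p'];hsv=cv2.cvtColor(p,cv2.COLOR_RGB2HSV)
P=cloud(f['d'],c['K'],c['rotation'],c['position'])
m=(hsv[...,0]<16)&(hsv[...,1]>190)&(hsv[...,2]<190)&(P[...,2]>.1)
m[:,:180]=0;m[:,230:]=0;m[:130]=0;m[210:]=0
for v in range(150,200,2):
    u=np.where(m[v])[0]
    if len(u): print(v,u.min(),u.max(),(u.min()+u.max())/2,len(u),end=' | ')
print()
def proj(X):
    q=c['K']@c['rotation'].T@(np.array(X)-c['position']);return (q[:2]/q[2]).round(1)
for z in(.159,.18,.2,.22,.25): print(z,proj([.5465,-.2613,z]))
# mouth lower edge: point 13 mm toward the camera
k=c['position'][:2]-[.5465,-.2613];k/=np.linalg.norm(k);print("lower edge",proj([.5465+.013*k[0],-.2613+.013*k[1],.159]))
v,u=np.mgrid[:400,:640]
r=(p.max(2)<75)&(u>195)&(u<235)&(v>205)&(v<235)&(abs(P[...,2]-.085)<.02)&(abs(P[...,0]-.547)<.045)&(abs(P[...,1]+.26)<.045)
e=cv2.fitEllipse(cv2.convexHull(max(cv2.findContours(r.astype(np.uint8),0,1)[0],key=len)));print("ring",e,ray(e[0],.085,c),"expect",proj([.5465,-.2613,.085]))
E
```

```text
154 199 199 199.0 1 | 158 191 191 191.0 1 | 188 203 208 205.5 4 | 
0.159 [209.4 195.3]
0.18 [208.  187.2]
0.2 [206.6 179.2]
0.22 [205.2 170.9]
0.25 [203.  158.1]
lower edge [210.  198.7]
ring ((213.95770263671875, 222.08802795410156), (14.505926132202148, 25.498703002929688), 81.62702178955078) [ 0.54572943 -0.26131397  0.085     ] expect [214.1 222.3]
```

Mouth and ring line up with what I predicted (within about 1 px) and the bottle is upright. Now I descend and press in small steps, watching the force.

```bash
python3 - <<'E'
from h import *
x,y=.546,-.2613
move_l([x,y,.175],feed=.1); sleep(.2); s=sense();f0=s['wrist_force'];print(s['time_s'],s['position'],f0)
z=.175
while z>.138:
    z-=.0015; move_l([x,y,z],feed=.03); s=sense(); d=s['wrist_force']-f0
    print(round(z,4),s['position'].round(4),d.round(1),s['ft_torque'].round(2),round(s['finger_gap'],4))
    if d[2]>15 or np.hypot(*d[:2])>12: break
print(s['time_s'])
p,d=camera("scene");cv2.imwrite("pics/c3.png",cv2.resize(p[130:290,140:300,::-1],None,fx=3,fy=3))
E
```

```text
12.2 [ 0.54632261 -0.26143752  0.17567889] [ 0.37346586 -0.47161665 -1.02308864]
0.1735 [ 0.5459 -0.2613  0.1735] [-0.6  0.5  0.1] [ 0.    0.   -0.04] 0.0547
0.172 [ 0.5459 -0.2613  0.1718] [-0.6  0.1 -1.4] [0.02 0.   0.  ] 0.0547
0.1705 [ 0.5459 -0.2613  0.1704] [-0.8 -0.4 -0.2] [ 0.01 -0.    0.01] 0.0546
0.169 [ 0.5459 -0.2613  0.1689] [-0.3  1.  -1.3] [ 0.02 -0.02  0.07] 0.0546
0.1675 [ 0.5459 -0.2613  0.1674] [-0.1  0.5 -0.1] [0.02 0.01 0.01] 0.0548
0.166 [ 0.5459 -0.2613  0.1659] [ 0.8 -0.3 -0.6] [-0.04 -0.02 -0.01] 0.0542
0.1645 [ 0.5459 -0.2613  0.1644] [-0.6  0.5 -0.4] [ 0.04 -0.03  0.03] 0.0547
0.163 [ 0.5459 -0.2613  0.1629] [ 0.1  0.  -0.7] [ 0.05 -0.01  0.08] 0.0545
0.1615 [ 0.5459 -0.2613  0.1614] [ 0.1  0.9 -0.2] [-0.    0.02 -0.01] 0.0544
0.16 [ 0.546  -0.2613  0.1599] [-0.1  0.1 -0.6] [-0.02 -0.06 -0.02] 0.0546
0.1585 [ 0.5466 -0.2615  0.1588] [ 1.3 -0.  -0.4] [-0.12 -0.3   0.04] 0.0546
0.157 [ 0.5469 -0.2617  0.158 ] [ 0.6 -0.6  5.3] [-0.2  -0.16 -0.01] 0.0542
0.1555 [ 0.5469 -0.2617  0.1564] [ 0.  -0.3  6. ] [-0.23 -0.3   0.02] 0.0542
0.154 [ 0.5469 -0.2617  0.1549] [-0.  -0.7  6.3] [-0.31 -0.24 -0.  ] 0.0543
0.1525 [ 0.5469 -0.2617  0.1535] [-0.6 -1.   7.4] [-0.28 -0.22  0.07] 0.0546
0.151 [ 0.5469 -0.2617  0.1521] [-0.9  0.3  9. ] [-0.23 -0.17  0.09] 0.0548
0.1495 [ 0.5469 -0.2617  0.1507] [ 0.5 -0.4  8.2] [-0.22 -0.19 -0.04] 0.0548
0.148 [ 0.5469 -0.2617  0.1493] [-0.2 -0.7  9. ] [-0.19 -0.06 -0.02] 0.0546
0.1465 [ 0.5469 -0.2617  0.1479] [-0.2 -0.9  8.4] [-0.19 -0.03  0.01] 0.0543
0.145 [ 0.5469 -0.2617  0.1465] [-0.2 -1.1 10.9] [-0.2   0.09 -0.01] 0.0544
0.1435 [ 0.5469 -0.2617  0.1451] [-0.4  0.3 11.1] [-0.13  0.06 -0.01] 0.0546
0.142 [ 0.5469 -0.2617  0.1437] [-0.5 -0.7 11.1] [-0.16  0.17  0.03] 0.0548
0.1405 [ 0.547  -0.2617  0.1431] [-2.6 -0.6 16.2] [-0.05  0.59 -0.01] 0.0543
17.95
```

View pics/c3.png

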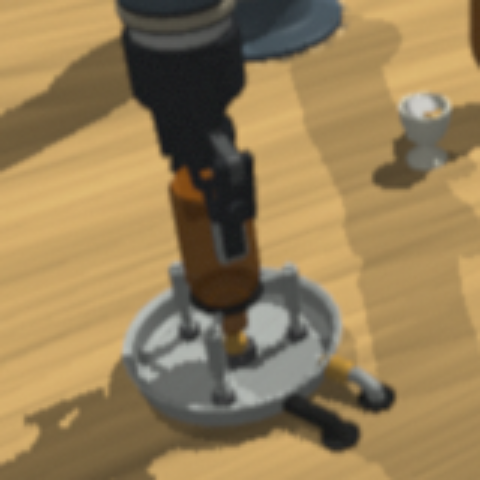

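The bottle's shoulder is seated in the ring, with the bottle upright and the neck over the nozzle at about (237,345) in the crop. The TCP went down 15 mm under the spring load and then met a force rise to about 16 N, so the ring is on its stop.

```bash
python3 - <<'E'
from h import *
sleep(.8); s=sense(); print(s['time_s'],s['position'],s['wrist_force'],s['finger_gap'],s['gripper_force'])
print(finish_job())
E
```

```text
18.8 [ 0.54700224 -0.2617433   0.14311555] [-2.5161039  -1.19171854 14.63831406] 0.05489725159719259 74.94384265408371
the job is handed in; nothing more can be done
None
```

I handed the job in at 18.8 s with the small amber bottle still gripped neck-down and its shoulder seated in the rinser ring. The ring is held about 15 mm down, at its stop, with roughly 15 N. The judge's verdict was not returned.

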